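Put the chromatography columns away in their cases

TASK

The runs are finished: pick the four steel chromatography columns out from the clutter on the bench and put each one away in its own open case, the one made to its length and thickness, lying lengthways and flat on the foam inside the rim. Their packing is fragile, so set each down gently rather than dropping it, and do not knock over the measuring flask or the reagent bottle.

Things in the scene. Friction and masses are not known exactly. Their poses are not given: they have to be found in the camera images.
- column_long: The long slim column, 170 mm long, about 130 g: a steel tube 10 mm thick (146 mm bare) with a hexagon fitting at each end (12 mm long, 18 mm across flats) and a white plug 4 mm beyond. Lies on the bench on its fittings' flats. Origin: its middle, on the tube's axis, 9 mm above what it lies on (tube's underside 4 mm clear); x axis along the tube, ends alike.
- column_medium: The medium slim column, 120 mm long, about 100 g: a steel tube 10 mm thick (96 mm bare) with a hexagon fitting at each end (12 mm long, 18 mm across flats) and a white plug 4 mm beyond. Lies on the bench on its fittings' flats. Origin: its middle, on the tube's axis, 9 mm above what it lies on (tube's underside 4 mm clear); x axis along the tube, ends alike.
- column_short: The short slim column, 70 mm long, about 70 g: a steel tube 10 mm thick (46 mm bare) with a hexagon fitting at each end (12 mm long, 18 mm across flats) and a white plug 4 mm beyond. Lies on the bench on its fittings' flats. Origin: its middle, on the tube's axis, 9 mm above what it lies on (tube's underside 4 mm clear); x axis along the tube, ends alike.
- column_thick: The thick preparative column, 120 mm long, about 400 g: a steel tube 26 mm thick (84 mm bare) with a hexagon fitting at each end (18 mm long, 38 mm across flats) and a white plug 4 mm beyond. Lies on the bench on its fittings' flats. Origin: its middle, on the tube's axis, 19 mm above what it lies on (tube's underside 6 mm clear); x axis along the tube, ends alike.
- case_long: Open case of the long slim column: fixed shallow grey tray, 198 x 46 mm inside, 208 x 56 mm outside. Floor: dark hard foam 10 mm above the bench. Rim 5 mm thick, its top 15 mm above the bench, cut away over 60 mm in mid long sides for the fingers. Origin: its middle, at bench level; x axis along its length, z up.
- case_medium: Open case of the medium slim column: fixed shallow grey tray, 148 x 46 mm inside, 158 x 56 mm outside. Floor: dark hard foam 10 mm above the bench. Rim 5 mm thick, its top 15 mm above the bench, cut away over 60 mm in mid long sides for the fingers. Origin: its middle, at bench level; x axis along its length, z up.
- case_short: Open case of the short slim column: fixed shallow grey tray, 98 x 46 mm inside, 108 x 56 mm outside. Floor: dark hard foam 10 mm above the bench. Rim 5 mm thick, its top 15 mm above the bench, cut away over 56 mm in mid long sides for the fingers. Origin: its middle, at bench level; x axis along its length, z up.
- case_thick: Open case of the thick column: fixed shallow grey tray, 148 x 66 mm inside, 158 x 76 mm outside. Floor: dark hard foam 10 mm above the bench. Rim 5 mm thick, its top 15 mm above the bench, cut away over 60 mm in mid long sides for the fingers. Origin: its middle, at bench level; x axis along its length, z up.
- flask: Glass measuring flask with a white stopper, standing at the far side of the bench: 52 mm wide at the bulb, 17 mm neck, 150 mm tall, about 90 g. Loose. Origin: centre of its foot, z axis up through the stopper.
- bottle: Small glass reagent bottle with a blue screw cap, standing at the far side of the bench: 56 mm wide, 107 mm tall, about 240 g. Loose. Origin: centre of its foot, z axis up through the cap.
Things that resemble listed ones, but are neither listed nor needed, are in the scene too. Leave any green or orange look-alike of the bottle alone.

How it is judged:
By the outcome, as a careful person would: the job done as asked, in the order asked, and still so for the second after the job is handed in, with the robot touching nothing.
It also fails if it takes over 112 s, if anything falls off the work surface, if the arm or the gripper's body presses on something with over 40 N, if the wrist force passes 120 N, or if a joint passes its speed limit or range.

ROBOT

A 6-joint arm with a two-finger parallel gripper is mounted at the origin on the work surface. World frame = base frame: x ahead of the robot, y to its left, z up, the work surface at z = 0. Lengths are in m, angles in rad, forces in N, time in s.
With the tool pointing down it reaches from about 0.35 to 0.775 m from the base axis. Payload 5.5 kg.
Tool frame: the origin (TCP) lies on the centre line of the jaws, within the pads' length; the fingertips stand 8 mm ahead of it and the grasp point (between the pads) lies 11 mm behind it; z points along the fingers, y is the direction in which the jaws open and shut (so a half turn about z gives the same grasp; the last joint's range is limited). The gripper opens to 85 mm and grips with 20 to 120 N. Pads are 22 mm wide; open, the fingers measure 114 mm over their backs; the gripper's body (76 mm by 85 mm) begins 54 mm behind the grasp point. The pads swing forward as they close: fully open they stand 13 mm farther back than shut.
Start: joints at [-1.278, 0.313, 0.046, 1.304, 0, 1.431], TCP at [0.241, -0.522, 0.239] pointing down, gripper open.
Joint ranges: [-2.76, 2.76], [-0.86, 1.69], [-1.03, 1.26], [-2.2, 2.34], [-1.47, 1.5], [-3.14, 3.14]. Speed limits (rad/s): [2.57, 2.57, 3.14, 3.14, 3.14, 3.14].

INTERFACE

Orientations are given as a unit quaternion [w, x, y, z].
In Python, from workcell import env gives the robot as it stands. The module is installed in compiled form; this text tells all that it offers.
- The arm moves only by the tool play_rows, never from a script. Its argument "steps" is a list of rows, each an object with "claw": the closure in counts, from 0 (fully open) to 255 (shut); "dp": the shift along the tool's x, y, z in m, a list of three; "angular": the turn, a rotation vector about the tool's x, y, z in degrees, a list of three. In form: [{"claw": claw, "dp": [dx, dy, dz], "angular": [wx, wy, wz]}, ...]. A call has exactly 8 rows; each row shifts and turns the commanded pose from where the row before left it, along the tool's axes as they then stand; what a row does not reach is not made up. A row lasts 1/12 s, in which the tool goes at most 41.7 mm and 7.16 degrees, less where a joint would pass 70% of its speed; a pose out of reach is approached as far as the arm can. A call is refused whole if a number of a shift passes 0.0417 or a number of a turn 7.16, either way. A call with a gripper value outside its range is refused whole. The fingers move at their own pace and stop on an object; "force" is the grip in N (left out, the last holds). Time passes only in rows, so rows that do not move let the fingers close, or fill a call up. It gives the time, the measured TCP pose, the force and the opening at its end, in the units of the state.
- env.get_state(): the state, without advancing time (a new reading comes with each control period).
- env.read_camera(name): name is "scene" or "side" or "wrist"; returns (picture, depth): 400x640x3 uint8, red, green, blue; 400x640 float32, m along the optical axis (not along the pixel's ray), 0 where there is no reading.
- env.calibration(name): a dict with "fx", "fy", "cx", "cy" (pixels), "k1" (the pictures are not rectified: a ray, as slopes to the right and down, at radius r is drawn at 1 + k1 r^2 times it, then the intrinsics apply), "world_from_camera" (4x4, takes a point from camera to world coordinates); the wrist camera has in their place "hand_eye" (4x4, takes a point from camera to tool coordinates, whose origin is the TCP and whose axes are the flange's). Camera axes: x right, y down, z forward; pixel columns grow to the right and rows downward; lengths in m; the calibration is good to about 2 mm. A picture is of the moment at which its call begins: read the wrist's pose just before it. calibration takes no time and is no camera call.
- env.hand_in(): hands the job in, once; it reports no verdict.
The state is a dict: "clock": time; "joint_pos": joint angles; "qvel": joint speeds; "tau": joint torques, N m; "tcp_pos": TCP position; "orientation": TCP orientation; "wrist_force": force on the tool from outside, world axes, zero at the start; "ft_torque": the same for the moment, N m; "finger_gap": finger opening in m.
Only numpy, scipy, OpenCV 4.12 (cv2) and the standard library are available. Lean on these libraries where they do the work, as an engineer would, in place of code of your own. Each camera call takes 0.05 s, during which the arm holds its last target. There are 200 camera calls.

## Working session

There is one attempt and no reset: what is moved stays moved. The work goes in short steps, Python scripts to look and compute and a tool call to move; the robot and the scene stay as the last step left them, time stands still between calls to the robot, and variables do not carry over. Pictures are saved under pics/ and viewed, about 12 in all and at most 16, crops included, and the job is handed in when it is done.

Besides the shell and the picture viewer there is one more tool, called as a command line: name --argument value ..., lists and objects as JSON in quotes. play_rows: Moves the arm, as the interface text tells. Its arguments: {"type":"object","properties":{"steps":{"type":"array","items":{"type":"object","properties":{"claw":{"type":"number"},"dp":{"type":"array","items":{"type":"number"}},"angular":{"type":"array","items":{"type":"number"}}}}},"force":{"type":"number"}},"required":["steps"]}

```bash
mkdir -p pics
cat > h.py <<'E'
import numpy as np, cv2
from workcell import env
from scipy.spatial.transform import Rotation as R
def Rq(q): return R.from_quat([q[1],q[2],q[3],q[0]])
def look(name,tag):
    s=env.get_state(); im,d=env.read_camera(name); c=env.calibration(name)
    if name=='wrist':
        T=np.eye(4);T[:3,:3]=Rq(s['orientation']).as_matrix();T[:3,3]=s['tcp_pos'];T=T@np.array(c['hand_eye'])
    else: T=np.array(c['world_from_camera'])
    np.savez(f'pics/{tag}.npz',im=im,d=d,T=T,k=[c['fx'],c['fy'],c['cx'],c['cy'],c['k1']])
    cv2.imwrite(f'pics/{tag}.png',im[:,:,::-1])
def load(tag):
    z=np.load(f'pics/{tag}.npz'); return z['im'],z['d'],z['T'],z['k']
def rays(k,shape=(400,640)):
    fx,fy,cx,cy,k1=k
    K=np.array([[fx,0,cx],[0,fy,cy],[0,0,1]]);u,v=np.meshgrid(np.arange(shape[1]),np.arange(shape[0]))
    p=cv2.undistortPoints(np.stack([u,v],-1).reshape(-1,1,2).astype(float),K,np.array([k1,0,0,0,0.]))
    return p.reshape(*shape,2)
def cloud(tag):
    im,d,T,k=load(tag); r=rays(k)
    P=np.dstack([r*d[...,None],d])@T[:3,:3].T+T[:3,3]
    P[d==0]=np.nan
    return im,P
def onplane(tag,uv,z):
    im,d,T,k=load(tag); r=rays(k); o=[]
    for u,v in uv:
        a=T[:3,:3]@np.append(r[int(v),int(u)],1); o.append(T[:3,3]+a*(z-T[2,3])/a[2])
    return np.array(o)
E
python3 - <<'E'
from h import *
for n in['scene','side','wrist']:
    look(n,n+'0'); im,d,T,k=load(n+'0'); print(n,k,T.round(3).tolist())
s=env.get_state();print(s)
print(env.calibration('wrist')['hand_eye'])
E
```

```text
scene [ 4.08381512e+02  4.08381512e+02  3.17146609e+02  2.00127029e+02
 -1.47030221e-02] [[0.09, 0.623, -0.777, 1.281], [0.996, -0.057, 0.07, -0.079], [-0.0, -0.78, -0.626, 0.61], [0.0, 0.0, 0.0, 1.0]]
side [ 4.05886233e+02  4.05886233e+02  3.22744880e+02  2.00680591e+02
 -1.03990143e-01] [[-0.986, -0.058, 0.156, 0.422], [-0.164, 0.478, -0.863, 0.774], [-0.024, -0.876, -0.481, 0.506], [0.0, 0.0, 0.0, 1.0]]
wrist [ 2.77615714e+02  2.77615714e+02  3.26850843e+02  2.02699949e+02
 -1.30865626e-02] [[0.42, -0.863, -0.282, 0.314], [-0.907, -0.4, -0.129, -0.489], [-0.001, 0.31, -0.951, 0.373], [0.0, 0.0, 0.0, 1.0]]
{'clock': 0.15, 'joint_pos': array([-1.27760160e+00,  3.13836463e-01,  4.52577736e-02,  1.30361178e+00,
        8.90685181e-06,  1.43121700e+00]), 'qvel': array([-0.00120816, -0.00119926,  0.00247454, -0.00129056, -0.00047613,
       -0.00049159]), 'tau': array([ 1.86917379e-03, -4.81064773e+01,  2.98815197e+01,  1.39357976e-02,
       -7.90784406e-05, -1.24915323e-05]), 'tcp_pos': array([ 0.24104685, -0.52163105,  0.23861613]), 'orientation': array([-6.95357100e-04,  9.76679299e-01,  2.14702260e-01, -4.90474602e-05]), 'wrist_force': array([ 0.47618577, -0.15503782,  0.25256586]), 'ft_torque': array([-0.03009138,  0.05125663,  0.02438115]), 'finger_gap': 0.08566587946690245}
[[ 7.67622074e-04 -9.50736531e-01 -3.09999128e-01  7.97541984e-02]
 [ 9.99999626e-01  6.06016776e-04  6.17613025e-04  8.81380839e-04]
 [-3.99322593e-04 -3.09999486e-01  9.50736640e-01 -1.34734122e-01]
 [ 0.00000000e+00  0.00000000e+00  0.00000000e+00  1.00000000e+00]]
```

View pics/scene0.png

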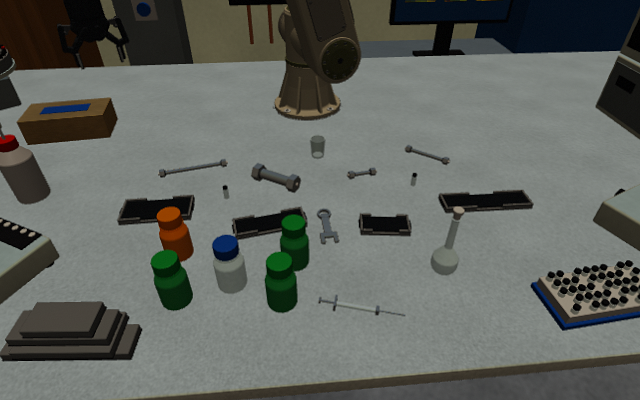

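View pics/side0.png

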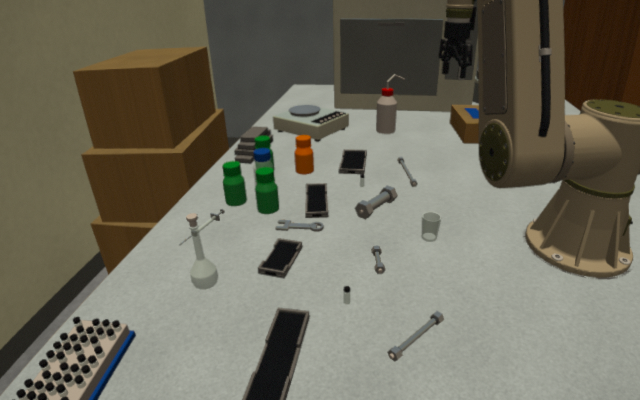

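The scene view shows the columns at about (193,168), (276,176), (362,173) and (427,155). The cases are at (158,210), (270,222), (385,224) and (486,201), the flask at (447,245) and the blue-cap bottle at (230,265). Next I measure them.

Run:
```python
from h import *
im,P=cloud('scene0')
X=P.reshape(-1,3); ok=np.isfinite(X[:,2])&(abs(X[:,2])<.004)
print('bench z',np.median(P[300:330,420:500,2]))
# blobs by height
h=P[...,2]; m=((h>0.005)&(h<.2)&(P[...,0]>.2)&(P[...,0]<.8)&(abs(P[...,1])<.7)).astype(np.uint8)
n,l,st,ce=cv2.connectedComponentsWithStats(m)
for i in range(1,n):
    if st[i,4]<40: continue
    q=P[l==i]; (c,sz,a)=cv2.minAreaRect((q[:,:2]*1000).astype(np.float32))
    print(ce[i].round(),st[i,4],'ctr',np.round(c),'size',np.round(sz),'ang',round(a,1),'zmax',q[:,2].max().round(3),'zmed',np.median(q[:,2]).round(3))
```

```text
bench z nan
[337.  77.] 292 ctr [232.  63.] size [122.  49.] ang 84.5 zmax 0.2 zmed 0.189
[ 24. 169.] 1811 ctr [ 445. -680.] size [40. 67.] ang 89.0 zmax 0.182 zmed 0.088
[318. 145.] 292 ctr [325.   9.] size [43. 41.] ang 5.5 zmax 0.055 zmed 0.039
[427. 155.] 184 ctr [364. 302.] size [125.  18.] ang 51.4 zmax 0.019 zmed 0.011
[192. 168.] 289 ctr [ 371. -323.] size [ 18. 178.] ang 12.1 zmax 0.019 zmed 0.011
[276. 177.] 623 ctr [ 448. -107.] size [125.  43.] ang 57.6 zmax 0.039 zmed 0.027
[362. 173.] 144 ctr [435. 113.] size [18. 77.] ang 8.5 zmax 0.018 zmed 0.012
[414. 178.] 53 ctr [483. 235.] size [13. 12.] ang 10.3 zmax 0.034 zmed 0.021
[225. 191.] 55 ctr [ 493. -228.] size [13. 12.] ang 85.8 zmax 0.032 zmed 0.022
[622. 216.] 1855 ctr [666. 637.] size [ 80. 161.] ang 63.0 zmax 0.066 zmed 0.05
[470. 219.] 2413 ctr [618. 312.] size [167. 367.] ang 35.0 zmax 0.15 zmed 0.011
[166. 229.] 3233 ctr [ 648. -367.] size [327. 165.] ang 7.7 zmax 0.109 zmed 0.037
[260. 245.] 3883 ctr [ 675. -127.] size [172. 246.] ang 84.1 zmax 0.108 zmed 0.055
[327. 226.] 246 ctr [618.  -0.] size [110.  36.] ang 4.3 zmax 0.009 zmed 0.006
[385. 224.] 890 ctr [629. 129.] size [114.  59.] ang 82.2 zmax 0.016 zmed 0.009
[ 21. 256.] 2998 ctr [ 678. -592.] size [190.  94.] ang 18.9 zmax 0.071 zmed 0.061
```

Run:
```python
from h import *
for cam in['scene0','side0']:
  im,P=cloud(cam); h=P[...,2]
  print(cam)
  # cases: dark/grey rim z 6..18mm
  for nm,(x0,x1,y0,y1) in dict(L=(.45,.62,.2,.5),S=(.57,.69,.06,.2),A=(.52,.70,-.21,-.03),B=(.5,.62,-.45,-.24)).items():
    m=(h>.006)&(h<.019)&(P[...,0]>x0)&(P[...,0]<x1)&(P[...,1]>y0)&(P[...,1]<y1)
    n,l,st,ce=cv2.connectedComponentsWithStats(m.astype(np.uint8))
    if n<2: continue
    i=1+st[1:,4].argmax(); q=P[l==i]; c,sz,a=cv2.minAreaRect((q[:,:2]*1000).astype(np.float32))
    b=cv2.boxPoints((c,sz,a)); e=b[1]-b[0]; f=b[2]-b[1]; e=e if np.hypot(*e)>np.hypot(*f) else f
    print(nm,np.round(c),np.round(sz),'long dir',np.degrees(np.arctan2(e[1],e[0])).round(1)%180,st[i,4])
  for nm,(x,y,r) in dict(L=(.371,-.323,.1),M=(.364,.302,.075),S=(.435,.113,.05),T=(.448,-.107,.08)).items():
    m=(h>.006)&(h<.045)&(np.hypot(P[...,0]-x,P[...,1]-y)<r)
    q=P[m]; c,sz,a=cv2.minAreaRect((q[:,:2]*1000).astype(np.float32))
    b=cv2.boxPoints((c,sz,a)); e=b[1]-b[0]; f=b[2]-b[1]; e=e if np.hypot(*e)>np.hypot(*f) else f
    print('col',nm,np.round(c),np.round(sz),np.degrees(np.arctan2(e[1],e[0])).round(1)%180)
  for nm,(x,y) in dict(fl=(.70,.23),bo=(.70,-.2)).items():
    pass
big=cv2.resize(cv2.imread('pics/scene0.png')[180:320,100:480],None,fx=2.1,fy=2.1,interpolation=cv2.INTER_CUBIC)
cv2.imwrite('pics/crop0.png',big)
print(onplane('scene0',[(447,270),(230,288)],0).round(3))
im,P=cloud('scene0');print(P[212,459],P[243,226],P[215,170],P[225,292],P[262,280])
```

```text
scene0
L [570. 382.] [216.  60.] long dir 89.5 1402
S [629. 129.] [114.  59.] long dir 82.2 863
A [ 600. -124.] [ 60. 164.] long dir 100.8 1026
B [ 536. -375.] [ 72. 150.] long dir 90.1 995
col L [ 371. -322.] [ 18. 177.] 102.1
col M [364. 302.] [125.  18.] 51.4
col S [435. 113.] [18. 77.] 98.5
col T [ 448. -107.] [125.  43.] 57.6
side0
L [569. 367.] [187.  58.] long dir 88.9 3420
S [630. 129.] [113.  57.] long dir 82.3 986
A [ 601. -123.] [ 56. 166.] long dir 100.5 717
B [ 535. -374.] [ 70. 150.] long dir 90.2 473
col L [ 369. -324.] [ 21. 180.] 102.3
col M [362. 305.] [125.  21.] 51.4
col S [432. 113.] [21. 77.] 99.9
col T [ 447. -108.] [126.  43.] 57.3
[[ 0.765  0.224  0.   ]
 [ 0.772 -0.198  0.   ]]
[0.76351639 0.2159872  0.14927612] [ 0.75969279 -0.19199243  0.10639082] [ 0.67283905 -0.30448729  0.10499134] [ 0.72155159 -0.07519761  0.10476587] [ 0.81201222 -0.09896633  0.10548356]
```

View pics/crop0.png

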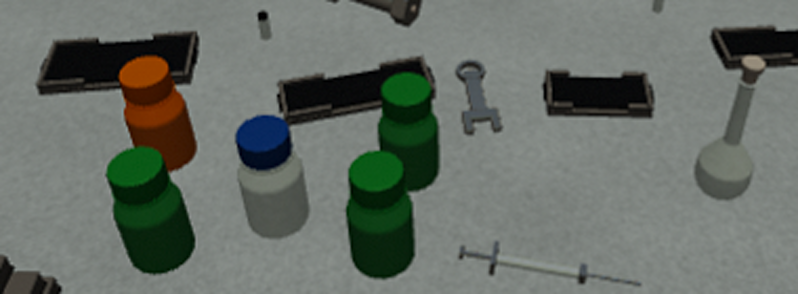

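The crop shows the orange bottle standing in front of the left case, a green bottle beside the middle case, the blue-cap bottle behind them and the flask on the right. Judging by width, the left case is the thick one (about 72+ mm) and the middle one is medium. Next I go above the long column.

play_rows --force 60 --steps '[{"claw":0,"dp":[0.0252,-0.0157,0],"angular":[0,0,0]},{"claw":0,"dp":[0.0252,-0.0157,0],"angular":[0,0,0]},{"claw":0,"dp":[0.0252,-0.0157,0],"angular":[0,0,0]},{"claw":0,"dp":[0.0252,-0.0157,0],"angular":[0,0,0]},{"claw":0,"dp":[0.0252,-0.0157,0],"angular":[0,0,0]},{"claw":0,"dp":[0.0252,-0.0157,0],"angular":[0,0,0]},{"claw":0,"dp":[0.0252,-0.0157,0],"angular":[0,0,0]},{"claw":0,"dp":[0.0252,-0.0157,0],"angular":[0,0,0]}]'

```text
clock: 0.82
tcp_pos: [0.3719, -0.322, 0.2391]
orientation: [-0.0, 0.977, 0.215, -0.0]
wrist_force: [0.2, -0.5, -0.3]
finger_gap: 0.0859
```

play_rows --steps '[{"claw":0,"dp":[0,0,0],"angular":[0,0,-7]},{"claw":0,"dp":[0,0,0],"angular":[0,0,-7]},{"claw":0,"dp":[0,0,0],"angular":[0,0,-7]},{"claw":0,"dp":[0,0,0],"angular":[0,0,-7]},{"claw":0,"dp":[0,0,0],"angular":[0,0,-7]},{"claw":0,"dp":[0,0,0],"angular":[0,0,-7]},{"claw":0,"dp":[0,0,0],"angular":[0,0,-7]},{"claw":0,"dp":[0,0,0],"angular":[0,0,-7]}]'

```text
clock: 1.48
tcp_pos: [0.3713, -0.3232, 0.239]
orientation: [-0.0, 0.76, 0.65, -0.0]
wrist_force: [-0.3, -0.1, -0.1]
finger_gap: 0.0854
```

play_rows --steps '[{"claw":0,"dp":[0,0,0],"angular":[0,0,-7]},{"claw":0,"dp":[0,0,0],"angular":[0,0,-7]},{"claw":0,"dp":[0,0,0],"angular":[0,0,-7]},{"claw":0,"dp":[0,0,0.02],"angular":[0,0,0]},{"claw":0,"dp":[0,0,0.02],"angular":[0,0,0]},{"claw":0,"dp":[0,0,0],"angular":[0,0,0]},{"claw":0,"dp":[0,0,0],"angular":[0,0,0]},{"claw":0,"dp":[0,0,0],"angular":[0,0,0]}]'

```text
clock: 2.15
tcp_pos: [0.3716, -0.3236, 0.2]
orientation: [0.0, 0.631, 0.776, -0.0]
wrist_force: [-0.1, 0.2, -0.0]
finger_gap: 0.0854
```

```bash
cat >> h.py <<'E'
def psi(s): 
    M=Rq(s['orientation']).as_matrix(); return np.degrees(np.arctan2(M[1,0],M[0,0])),np.degrees(np.arccos(-M[2,2]))
def plan(x,y,z,ang,s=None):
    "tool-axes shift and turn to reach (x,y,z) with tool x along ang (mod 180, nearest)"
    s=s or env.get_state(); p,t=psi(s); M=Rq(s['orientation']).as_matrix()
    d=M.T@(np.array([x,y,z])-s['tcp_pos']); tn=-((ang-p+90)%180-90)
    print('  tcp',np.round(s['tcp_pos'],4),'psi %.1f tilt %.2f'%(p,t),'shift',d.round(4),'turn %.1f'%tn,'t',s['clock'])
def box(tag,x,y,r,z0,z1,big=True):
    im,P=cloud(tag); m=(P[...,2]>z0)&(P[...,2]<z1)&(np.hypot(P[...,0]-x,P[...,1]-y)<r)
    n,l,st,ce=cv2.connectedComponentsWithStats(m.astype(np.uint8)); i=1+st[1:,4].argmax(); q=P[l==i]
    c,sz,a=cv2.minAreaRect((q[:,:2]*1000).astype(np.float32)); b=cv2.boxPoints((c,sz,a)); e=b[1]-b[0]; f=b[2]-b[1]
    e=e if e@e>f@f else f; A=np.degrees(np.arctan2(e[1],e[0]))%180
    print(tag,'ctr',np.round(c,1),'size',np.round(sz),'dir %.1f'%A,'n',st[i,4],'px',ce[i].round(),'ztop',np.percentile(q[:,2],98).round(4)); return c[0]/1e3,c[1]/1e3,A
E
python3 - <<'E'
from h import *
look('wrist','w1'); s=env.get_state()
x,y,a=box('w1',.371,-.323,.11,.005,.03); plan(x,y,.012,a)
im,P=cloud('w1'); print('bench',np.nanmedian(P[...,2]),s['finger_gap'],s['wrist_force'])
E
```

```text
w1 ctr [ 368.4 -325.9] size [ 20. 178.] dir 102.7 n 1418 px [324. 175.] ztop 0.0188
  tcp [ 0.3719 -0.3239  0.2003] psi 101.8 tilt 0.08 shift [-0.001  -0.0039  0.1883] turn -0.9 t 2.2
bench 0.0006164824408110281 0.08529137510884341 [-0.28084118  0.46981858  0.02510767]
```

View pics/w1.png

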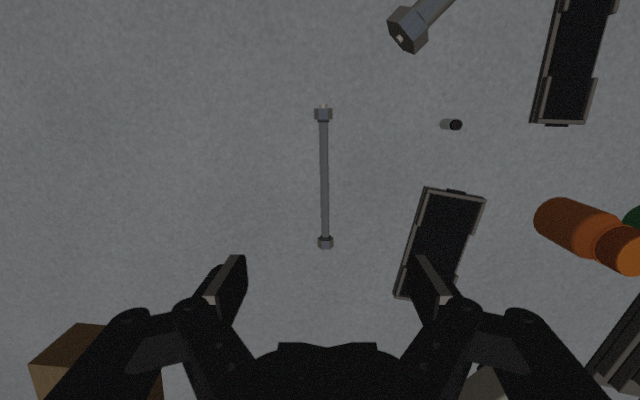

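The wrist view has the long column centred between the jaws at (324,175), with case B (the thick one) at right (440,245). I descend and grip.

play_rows --steps '[{"claw":0,"dp":[-0.001,-0.003,0.026],"angular":[0,0,-0.9]},{"claw":0,"dp":[0,0,0.026],"angular":[0,0,0]},{"claw":0,"dp":[0,0,0.026],"angular":[0,0,0]},{"claw":0,"dp":[0,0,0.026],"angular":[0,0,0]},{"claw":0,"dp":[0,0,0.026],"angular":[0,0,0]},{"claw":0,"dp":[0,0,0.026],"angular":[0,0,0]},{"claw":0,"dp":[0,0,0.012],"angular":[0,0,0]},{"claw":0,"dp":[0,0,0.01],"angular":[0,0,0]}]'

```text
clock: 2.87
tcp_pos: [0.3688, -0.3252, 0.0207]
orientation: [-0.0, 0.625, 0.781, 0.0]
wrist_force: [0.5, 0.0, 0.7]
finger_gap: 0.0855
```

play_rows --steps '[{"claw":60,"dp":[0,0,0.005],"angular":[0,0,0]},{"claw":120,"dp":[0,0,0.005],"angular":[0,0,0]},{"claw":160,"dp":[0,0,0],"angular":[0,0,0]},{"claw":200,"dp":[0,0,0],"angular":[0,0,0]},{"claw":255,"dp":[0,0,0],"angular":[0,0,0]},{"claw":255,"dp":[0,0,0],"angular":[0,0,0]},{"claw":255,"dp":[0,0,0],"angular":[0,0,0]},{"claw":255,"dp":[0,0,0],"angular":[0,0,0]}]'

```text
clock: 3.53
tcp_pos: [0.3692, -0.3256, 0.0122]
orientation: [0.001, 0.625, 0.781, -0.0]
wrist_force: [-0.2, 1.1, 5.3]
finger_gap: 0.0072
```

play_rows --steps '[{"claw":255,"dp":[0,0,0],"angular":[0,0,0]},{"claw":255,"dp":[0,0,0],"angular":[0,0,0]},{"claw":255,"dp":[0,0,-0.005],"angular":[0,0,0]},{"claw":255,"dp":[0,0,-0.01],"angular":[0,0,0]},{"claw":255,"dp":[0,0,-0.015],"angular":[0,0,0]},{"claw":255,"dp":[0,0,-0.03],"angular":[0,0,0]},{"claw":255,"dp":[0,0,-0.03],"angular":[0,0,0]},{"claw":255,"dp":[0,0,-0.03],"angular":[0,0,0]}]'

```text
clock: 4.2
tcp_pos: [0.3683, -0.3245, 0.1329]
orientation: [-0.0, 0.625, 0.781, 0.0]
wrist_force: [0.9, -0.3, -1.7]
finger_gap: 0.0072
```

Run:
```python
from h import *
s=env.get_state(); print(s['finger_gap'],s['wrist_force']); plan(.57,.382,.13,89.5)
```

```text
0.007161640263867633 [ 0.9411638  -0.29690657 -1.73757642]
  tcp [ 0.3683 -0.3245  0.1329] psi 102.7 tilt 0.05 shift [0.6449 0.352  0.0033] turn 13.2 t 4.2
```

play_rows --steps '[{"claw":255,"dp":[0.0134,0.0073,0],"angular":[0,0,0]},{"claw":255,"dp":[0.0268,0.0146,0],"angular":[0,0,0]},{"claw":255,"dp":[0.0268,0.0146,0],"angular":[0,0,0]},{"claw":255,"dp":[0.0268,0.0146,0],"angular":[0,0,0]},{"claw":255,"dp":[0.0268,0.0146,0],"angular":[0,0,0]},{"claw":255,"dp":[0.0268,0.0146,0],"angular":[0,0,0]},{"claw":255,"dp":[0.0268,0.0146,0],"angular":[0,0,0]},{"claw":255,"dp":[0.0268,0.0146,0],"angular":[0,0,0]}]'

```text
clock: 4.87
tcp_pos: [0.4314, -0.1034, 0.132]
orientation: [0.0, 0.625, 0.781, 0.0]
wrist_force: [0.1, -0.7, -1.4]
finger_gap: 0.0075
```

play_rows --steps '[{"claw":255,"dp":[0.0268,0.0146,0],"angular":[0,0,0]},{"claw":255,"dp":[0.0268,0.0146,0],"angular":[0,0,0]},{"claw":255,"dp":[0.0268,0.0146,0],"angular":[0,0,0]},{"claw":255,"dp":[0.0268,0.0146,0],"angular":[0,0,0]},{"claw":255,"dp":[0.0268,0.0146,0],"angular":[0,0,0]},{"claw":255,"dp":[0.0268,0.0146,0],"angular":[0,0,0]},{"claw":255,"dp":[0.0268,0.0146,0],"angular":[0,0,0]},{"claw":255,"dp":[0.0268,0.0146,0],"angular":[0,0,0]}]'

```text
clock: 5.53
tcp_pos: [0.4982, 0.1315, 0.132]
orientation: [0.0, 0.624, 0.781, 0.0]
wrist_force: [0.8, 0.3, -1.6]
finger_gap: 0.0071
```

play_rows --steps '[{"claw":255,"dp":[0.0268,0.0146,0],"angular":[0,0,0]},{"claw":255,"dp":[0.0268,0.0146,0],"angular":[0,0,0]},{"claw":255,"dp":[0.0268,0.0146,0],"angular":[0,0,0]},{"claw":255,"dp":[0.0268,0.0146,0],"angular":[0,0,0]},{"claw":255,"dp":[0.0268,0.0146,0],"angular":[0,0,0]},{"claw":255,"dp":[0.0268,0.0146,0],"angular":[0,0,0]},{"claw":255,"dp":[0.0268,0.0146,0],"angular":[0,0,0]},{"claw":255,"dp":[0.0134,0.0073,0],"angular":[0,0,0]}]'

```text
clock: 6.2
tcp_pos: [0.5612, 0.3534, 0.1316]
orientation: [-0.0, 0.624, 0.782, 0.001]
wrist_force: [-0.0, -0.3, -0.7]
finger_gap: 0.0074
```

play_rows --steps '[{"claw":255,"dp":[0.0134,0.0073,0],"angular":[0,0,6.6]},{"claw":255,"dp":[0.0134,0.0073,0],"angular":[0,0,6.6]},{"claw":255,"dp":[0,0,0],"angular":[0,0,0]},{"claw":255,"dp":[0,0,0],"angular":[0,0,0]},{"claw":255,"dp":[0,0,0],"angular":[0,0,0]},{"claw":255,"dp":[0,0,0],"angular":[0,0,0]},{"claw":255,"dp":[0,0,0],"angular":[0,0,0]},{"claw":255,"dp":[0,0,0],"angular":[0,0,0]}]'

```text
clock: 6.87
tcp_pos: [0.5708, 0.3781, 0.1316]
orientation: [0.0, 0.71, 0.704, -0.0]
wrist_force: [0.4, -0.4, -1.8]
finger_gap: 0.0073
```

Run:
```python
from h import *
s=env.get_state(); print(s['finger_gap'],s['wrist_force'])
look('wrist','w2'); look('scene','sc2'); plan(.57,.382,.13,89.5)
box('w2',.57,.382,.15,.006,.019)
box('w2',.57,.382,.12,.095,.16)
box('sc2',.57,.382,.12,.006,.019)
a=cv2.imread('pics/w2.png'); b=cv2.resize(cv2.imread('pics/sc2.png')[40:240,320:640],(640,400))
cv2.imwrite('pics/v2.png',cv2.resize(np.vstack([a,b]),(480,600)))
```

```text
0.0073468902338522804 [ 0.42311476 -0.43890593 -1.83248462]
  tcp [0.5709 0.3784 0.1315] psi 89.5 tilt 0.01 shift [ 0.0036 -0.0009  0.0015] turn -0.0 t 6.9667
w2 ctr [569.3 404.8] size [166.  56.] dir 89.3 n 6312 px [323. 158.] ztop 0.016
w2 ctr [572.5 393.5] size [148.  34.] dir 84.2 n 6849 px [327. 212.] ztop 0.1565
sc2 ctr [569.8 382.4] size [218.  59.] dir 88.8 n 1385 px [485. 200.] ztop 0.0145
```

View pics/v2.png

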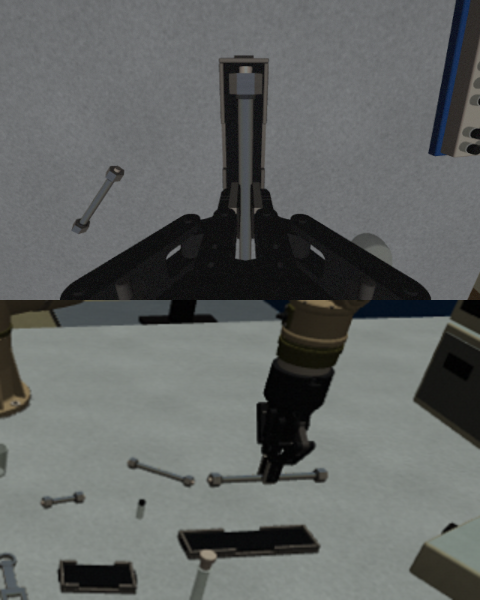

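The long column is held centred and level above case_long, and the medium column is at left (98,200). I set it down.

play_rows --steps '[{"claw":255,"dp":[0.0036,-0.0014,0.01],"angular":[0,0,0]},{"claw":255,"dp":[0,0,0.025],"angular":[0,0,0]},{"claw":255,"dp":[0,0,0.025],"angular":[0,0,0]},{"claw":255,"dp":[0,0,0.022],"angular":[0,0,0]},{"claw":255,"dp":[0,0,0.012],"angular":[0,0,0]},{"claw":255,"dp":[0,0,0.007],"angular":[0,0,0]},{"claw":255,"dp":[0,0,0.004],"angular":[0,0,0]},{"claw":255,"dp":[0,0,0],"angular":[0,0,0]}]'

```text
clock: 7.63
tcp_pos: [0.5695, 0.3825, 0.0259]
orientation: [-0.0, 0.71, 0.704, -0.0]
wrist_force: [0.1, 0.5, -1.4]
finger_gap: 0.0066
```

play_rows --steps '[{"claw":255,"dp":[0,0,0.001],"angular":[0,0,0]},{"claw":255,"dp":[0,0,0.001],"angular":[0,0,0]},{"claw":255,"dp":[0,0,0.001],"angular":[0,0,0]},{"claw":255,"dp":[0,0,0],"angular":[0,0,0]},{"claw":255,"dp":[0,0,0],"angular":[0,0,0]},{"claw":255,"dp":[0,0,0],"angular":[0,0,0]},{"claw":255,"dp":[0,0,0],"angular":[0,0,0]},{"claw":255,"dp":[0,0,0],"angular":[0,0,0]}]'

```text
clock: 8.3
tcp_pos: [0.5696, 0.3825, 0.0234]
orientation: [0.0, 0.71, 0.704, 0.0]
wrist_force: [0.2, 0.6, -1.2]
finger_gap: 0.0069
```

play_rows --steps '[{"claw":255,"dp":[0,0,0.0005],"angular":[0,0,0]},{"claw":255,"dp":[0,0,0.0005],"angular":[0,0,0]},{"claw":255,"dp":[0,0,0.0005],"angular":[0,0,0]},{"claw":255,"dp":[0,0,0],"angular":[0,0,0]},{"claw":255,"dp":[0,0,0],"angular":[0,0,0]},{"claw":255,"dp":[0,0,0],"angular":[0,0,0]},{"claw":255,"dp":[0,0,0],"angular":[0,0,0]},{"claw":255,"dp":[0,0,0],"angular":[0,0,0]}]'

```text
clock: 8.97
tcp_pos: [0.5696, 0.3825, 0.0223]
orientation: [0.0, 0.71, 0.704, 0.0]
wrist_force: [-1.7, -0.2, 4.7]
finger_gap: 0.0071
```

Contact is confirmed at about 6 N. I release slowly and lift.

play_rows --steps '[{"claw":230,"dp":[0,0,0],"angular":[0,0,0]},{"claw":220,"dp":[0,0,0],"angular":[0,0,0]},{"claw":210,"dp":[0,0,0],"angular":[0,0,0]},{"claw":200,"dp":[0,0,0],"angular":[0,0,0]},{"claw":180,"dp":[0,0,0],"angular":[0,0,0]},{"claw":160,"dp":[0,0,0],"angular":[0,0,0]},{"claw":150,"dp":[0,0,0],"angular":[0,0,0]},{"claw":150,"dp":[0,0,0],"angular":[0,0,0]}]'

```text
clock: 9.63
tcp_pos: [0.5695, 0.3825, 0.0216]
orientation: [0.0, 0.71, 0.704, -0.0]
wrist_force: [0.2, 0.6, -0.0]
finger_gap: 0.0351
```

play_rows --steps '[{"claw":150,"dp":[0,0,-0.005],"angular":[0,0,0]},{"claw":150,"dp":[0,0,-0.01],"angular":[0,0,0]},{"claw":150,"dp":[0,0,-0.02],"angular":[0,0,0]},{"claw":120,"dp":[0,0,-0.03],"angular":[0,0,0]},{"claw":80,"dp":[0,0,-0.03],"angular":[0,0,0]},{"claw":40,"dp":[0,0,-0.03],"angular":[0,0,0]},{"claw":0,"dp":[0,0,-0.03],"angular":[0,0,0]},{"claw":0,"dp":[0,0,-0.02],"angular":[0,0,0]}]'

```text
clock: 10.3
tcp_pos: [0.5704, 0.383, 0.2018]
orientation: [0.001, 0.71, 0.704, 0.002]
wrist_force: [1.1, 0.3, 0.2]
finger_gap: 0.0852
```

Run:
```python
from h import *
look('wrist','w3'); s=env.get_state(); print(s['finger_gap'])
box('w3',.57,.382,.15,.022,.035); box('w3',.57,.382,.15,.006,.04)
x,y,a=box('w3',.363,.303,.08,.005,.03); plan(x,y,.2,a)
```

```text
0.08548579820977327
w3 ctr [569.6 382.9] size [177.  18.] dir 89.5 n 1211 px [325. 175.] ztop 0.029
w3 ctr [568.8 381.8] size [213.  56.] dir 89.3 n 7892 px [324. 172.] ztop 0.0276
w3 ctr [362.4 303.8] size [126.  21.] dir 51.0 n 928 px [166. 241.] ztop 0.0192
  tcp [0.5718 0.3837 0.2057] psi 89.5 tilt 0.62 shift [-0.0817 -0.2087  0.0033] turn 38.5 t 10.35
```

View pics/w3.png

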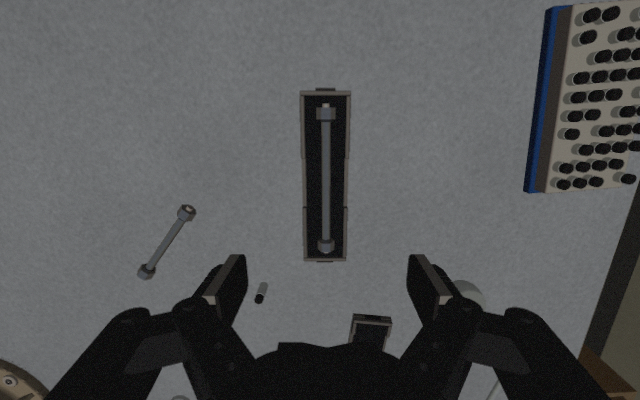

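The long column lies centred and flat in its case at (325,175), and the medium column is at (166,241). Next is the medium column.

play_rows --steps '[{"claw":0,"dp":[-0.0101,-0.0261,0],"angular":[0,0,0]},{"claw":0,"dp":[-0.0101,-0.0261,0],"angular":[0,0,0]},{"claw":0,"dp":[-0.0101,-0.0261,0],"angular":[0,0,0]},{"claw":0,"dp":[-0.0101,-0.0261,0],"angular":[0,0,0]},{"claw":0,"dp":[-0.0101,-0.0261,0],"angular":[0,0,0]},{"claw":0,"dp":[-0.0101,-0.0261,0],"angular":[0,0,0]},{"claw":0,"dp":[-0.0101,-0.0261,0],"angular":[0,0,0]},{"claw":0,"dp":[-0.0101,-0.0261,0],"angular":[0,0,0]}]'

```text
clock: 11.02
tcp_pos: [0.3588, 0.303, 0.1976]
orientation: [0.0, 0.71, 0.704, 0.001]
wrist_force: [-0.1, 0.4, 0.0]
finger_gap: 0.0855
```

play_rows --steps '[{"claw":0,"dp":[0,0,0.005],"angular":[0,0,6.42]},{"claw":0,"dp":[0,0,0.01],"angular":[0,0,6.42]},{"claw":0,"dp":[0,0,0.01],"angular":[0,0,6.42]},{"claw":0,"dp":[0,0,0.01],"angular":[0,0,6.42]},{"claw":0,"dp":[0,0,0.01],"angular":[0,0,6.42]},{"claw":0,"dp":[0,0,0.005],"angular":[0,0,6.42]},{"claw":0,"dp":[0,0,0],"angular":[0,0,0]},{"claw":0,"dp":[0,0,0],"angular":[0,0,0]}]'

```text
clock: 11.68
tcp_pos: [0.36, 0.3035, 0.1473]
orientation: [0.0, 0.902, 0.432, 0.0]
wrist_force: [-0.3, 0.1, 1.1]
finger_gap: 0.0855
```

Run:
```python
from h import *
look('wrist','w4')
x,y,a=box('w4',.363,.303,.08,.005,.03); plan(x,y,.012,a)
```

```text
w4 ctr [360.6 303.1] size [128.  20.] dir 50.7 n 1495 px [327. 189.] ztop 0.0189
  tcp [0.3603 0.3037 0.1475] psi 51.1 tilt 0.06 shift [-0.0003  0.0005  0.1355] turn 0.5 t 11.7333
```

play_rows --steps '[{"claw":0,"dp":[0,0.0005,0.015],"angular":[0,0,0.4]},{"claw":0,"dp":[0,0,0.025],"angular":[0,0,0]},{"claw":0,"dp":[0,0,0.025],"angular":[0,0,0]},{"claw":0,"dp":[0,0,0.025],"angular":[0,0,0]},{"claw":0,"dp":[0,0,0.02],"angular":[0,0,0]},{"claw":0,"dp":[0,0,0.012],"angular":[0,0,0]},{"claw":0,"dp":[0,0,0.008],"angular":[0,0,0]},{"claw":60,"dp":[0,0,0.0055],"angular":[0,0,0]}]'

```text
clock: 12.4
tcp_pos: [0.3606, 0.3033, 0.011]
orientation: [0.0, 0.904, 0.428, 0.0]
wrist_force: [-0.4, 0.3, 0.4]
finger_gap: 0.0751
```

play_rows --steps '[{"claw":120,"dp":[0,0,0],"angular":[0,0,0]},{"claw":160,"dp":[0,0,0],"angular":[0,0,0]},{"claw":190,"dp":[0,0,0],"angular":[0,0,0]},{"claw":220,"dp":[0,0,0],"angular":[0,0,0]},{"claw":255,"dp":[0,0,0],"angular":[0,0,0]},{"claw":255,"dp":[0,0,0],"angular":[0,0,0]},{"claw":255,"dp":[0,0,0],"angular":[0,0,0]},{"claw":255,"dp":[0,0,0],"angular":[0,0,0]}]'

```text
clock: 13.07
tcp_pos: [0.361, 0.3035, 0.0121]
orientation: [0.0, 0.904, 0.427, 0.001]
wrist_force: [0.0, -0.4, 5.9]
finger_gap: 0.0071
```

play_rows --steps '[{"claw":255,"dp":[0,0,0],"angular":[0,0,0]},{"claw":255,"dp":[0,0,-0.005],"angular":[0,0,0]},{"claw":255,"dp":[0,0,-0.01],"angular":[0,0,0]},{"claw":255,"dp":[0,0,-0.025],"angular":[0,0,0]},{"claw":255,"dp":[0,0,-0.03],"angular":[0,0,0]},{"claw":255,"dp":[0,0,-0.03],"angular":[0,0,0]},{"claw":255,"dp":[0,0,-0.03],"angular":[0,0,0]},{"claw":255,"dp":[0,0,-0.03],"angular":[0,0,0]}]'

```text
clock: 13.73
tcp_pos: [0.3599, 0.3029, 0.1728]
orientation: [0.0, 0.904, 0.427, -0.0]
wrist_force: [0.9, 1.3, -1.0]
finger_gap: 0.007
```

Run:
```python
from h import *
plan(.6,-.124,.17,100.6)
```

```text
tcp [0.3599 0.3029 0.1728] psi 50.6 tilt 0.03 shift [-0.1773  0.4566  0.0029] turn -50.0 t 13.7333
```

play_rows --steps '[{"claw":255,"dp":[-0.006,0.0155,0],"angular":[0,0,0]},{"claw":255,"dp":[-0.0118,0.0304,0],"angular":[0,0,0]},{"claw":255,"dp":[-0.0118,0.0304,0],"angular":[0,0,0]},{"claw":255,"dp":[-0.0118,0.0304,0],"angular":[0,0,0]},{"claw":255,"dp":[-0.0118,0.0304,0],"angular":[0,0,0]},{"claw":255,"dp":[-0.0118,0.0304,0],"angular":[0,0,0]},{"claw":255,"dp":[-0.0118,0.0304,0],"angular":[0,0,0]},{"claw":255,"dp":[-0.0118,0.0304,0],"angular":[0,0,0]}]'

```text
clock: 14.4
tcp_pos: [0.4807, 0.0883, 0.1715]
orientation: [-0.0, 0.904, 0.427, -0.0]
wrist_force: [0.5, 1.0, -1.3]
finger_gap: 0.0075
```

play_rows --steps '[{"claw":255,"dp":[-0.0118,0.0304,0],"angular":[0,0,0]},{"claw":255,"dp":[-0.0118,0.0304,0],"angular":[0,0,0]},{"claw":255,"dp":[-0.0118,0.0304,0],"angular":[0,0,0]},{"claw":255,"dp":[-0.0118,0.0304,0],"angular":[0,0,0]},{"claw":255,"dp":[-0.0118,0.0304,0],"angular":[0,0,0]},{"claw":255,"dp":[-0.0118,0.0304,0],"angular":[0,0,0]},{"claw":255,"dp":[-0.0118,0.0304,0],"angular":[0,0,0]},{"claw":255,"dp":[-0.006,0.0154,0],"angular":[0,0,0]}]'

```text
clock: 15.07
tcp_pos: [0.6019, -0.1271, 0.1711]
orientation: [0.001, 0.905, 0.426, 0.0]
wrist_force: [-0.7, -0.1, -0.3]
finger_gap: 0.0073
```

play_rows --steps '[{"claw":255,"dp":[0,0,0],"angular":[0,0,-7.1]},{"claw":255,"dp":[0,0,0],"angular":[0,0,-7.1]},{"claw":255,"dp":[0,0,0],"angular":[0,0,-7.1]},{"claw":255,"dp":[0,0,0],"angular":[0,0,-7.1]},{"claw":255,"dp":[0,0,0],"angular":[0,0,-7.1]},{"claw":255,"dp":[0,0,0],"angular":[0,0,-7.1]},{"claw":255,"dp":[0,0,0],"angular":[0,0,-7.1]},{"claw":255,"dp":[0,0,0],"angular":[0,0,0]}]'

```text
clock: 15.73
tcp_pos: [0.6001, -0.1235, 0.1712]
orientation: [-0.0, 0.64, 0.769, -0.0]
wrist_force: [0.1, -0.2, -0.2]
finger_gap: 0.007
```

Run:
```python
from h import *
look('wrist','w5')
box('w5',.6,-.124,.13,.006,.019); plan(.6,-.124,.03,100.6)
```

```text
w5 ctr [ 599.2 -121.9] size [ 56. 155.] dir 100.7 n 3157 px [321. 158.] ztop 0.016
  tcp [ 0.6002 -0.1235  0.1712] psi 100.1 tilt 0.03 shift [-0.0005 -0.0003  0.1412] turn -0.5 t 15.7833
```

View pics/w5.png

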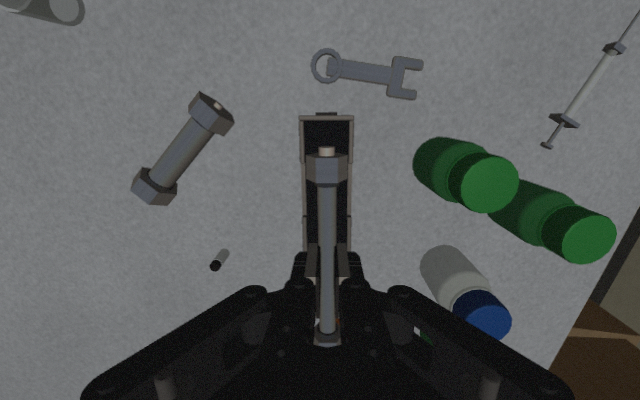

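The medium column is held over case_medium, which lies ahead at (327,185). The green bottles and the blue-cap bottle are clear on the right. I lower it.

play_rows --steps '[{"claw":255,"dp":[0,-0.0003,0.01],"angular":[0,0,-0.5]},{"claw":255,"dp":[0,0,0.025],"angular":[0,0,0]},{"claw":255,"dp":[0,0,0.025],"angular":[0,0,0]},{"claw":255,"dp":[0,0,0.025],"angular":[0,0,0]},{"claw":255,"dp":[0,0,0.025],"angular":[0,0,0]},{"claw":255,"dp":[0,0,0.017],"angular":[0,0,0]},{"claw":255,"dp":[0,0,0.01],"angular":[0,0,0]},{"claw":255,"dp":[0,0,0.006],"angular":[0,0,0]}]'

```text
clock: 16.45
tcp_pos: [0.5989, -0.1232, 0.0261]
orientation: [-0.001, 0.638, 0.77, -0.001]
wrist_force: [0.7, -0.3, -0.9]
finger_gap: 0.0073
```

play_rows --steps '[{"claw":255,"dp":[0,0,0.002],"angular":[0,0,0]},{"claw":255,"dp":[0,0,0.001],"angular":[0,0,0]},{"claw":255,"dp":[0,0,0.001],"angular":[0,0,0]},{"claw":255,"dp":[0,0,0.0005],"angular":[0,0,0]},{"claw":255,"dp":[0,0,0.0005],"angular":[0,0,0]},{"claw":255,"dp":[0,0,0],"angular":[0,0,0]},{"claw":255,"dp":[0,0,0],"angular":[0,0,0]},{"claw":255,"dp":[0,0,0],"angular":[0,0,0]}]'

```text
clock: 17.12
tcp_pos: [0.6004, -0.1237, 0.0236]
orientation: [0.0, 0.638, 0.77, 0.0]
wrist_force: [0.6, -0.4, -1.1]
finger_gap: 0.0073
```

play_rows --steps '[{"claw":255,"dp":[0,0,0.0004],"angular":[0,0,0]},{"claw":255,"dp":[0,0,0.0004],"angular":[0,0,0]},{"claw":255,"dp":[0,0,0],"angular":[0,0,0]},{"claw":255,"dp":[0,0,0],"angular":[0,0,0]},{"claw":255,"dp":[0,0,0],"angular":[0,0,0]},{"claw":255,"dp":[0,0,0],"angular":[0,0,0]},{"claw":255,"dp":[0,0,0],"angular":[0,0,0]},{"claw":255,"dp":[0,0,0],"angular":[0,0,0]}]'

```text
clock: 17.78
tcp_pos: [0.6002, -0.1237, 0.0225]
orientation: [0.0, 0.638, 0.77, -0.0]
wrist_force: [-0.3, 0.0, -0.7]
finger_gap: 0.0071
```

play_rows --steps '[{"claw":255,"dp":[0,0,0.0004],"angular":[0,0,0]},{"claw":255,"dp":[0,0,0.0004],"angular":[0,0,0]},{"claw":255,"dp":[0,0,0.0002],"angular":[0,0,0]},{"claw":255,"dp":[0,0,0],"angular":[0,0,0]},{"claw":255,"dp":[0,0,0],"angular":[0,0,0]},{"claw":255,"dp":[0,0,0],"angular":[0,0,0]},{"claw":255,"dp":[0,0,0],"angular":[0,0,0]},{"claw":255,"dp":[0,0,0],"angular":[0,0,0]}]'

```text
clock: 18.45
tcp_pos: [0.6003, -0.1237, 0.0222]
orientation: [0.0, 0.638, 0.77, 0.0]
wrist_force: [-1.8, 0.5, 4.8]
finger_gap: 0.0074
```

play_rows --steps '[{"claw":230,"dp":[0,0,0],"angular":[0,0,0]},{"claw":220,"dp":[0,0,0],"angular":[0,0,0]},{"claw":210,"dp":[0,0,0],"angular":[0,0,0]},{"claw":200,"dp":[0,0,0],"angular":[0,0,0]},{"claw":180,"dp":[0,0,0],"angular":[0,0,0]},{"claw":160,"dp":[0,0,0],"angular":[0,0,0]},{"claw":150,"dp":[0,0,0],"angular":[0,0,0]},{"claw":150,"dp":[0,0,0],"angular":[0,0,0]}]'

```text
clock: 19.12
tcp_pos: [0.6002, -0.1237, 0.0214]
orientation: [-0.0, 0.638, 0.77, -0.0]
wrist_force: [0.0, 0.7, 0.8]
finger_gap: 0.0352
```

play_rows --steps '[{"claw":150,"dp":[0,0,-0.005],"angular":[0,0,0]},{"claw":150,"dp":[0,0,-0.01],"angular":[0,0,0]},{"claw":150,"dp":[0,0,-0.02],"angular":[0,0,0]},{"claw":150,"dp":[0,0,-0.03],"angular":[0,0,0]},{"claw":150,"dp":[0,0,-0.03],"angular":[0,0,0]},{"claw":150,"dp":[0,0,-0.03],"angular":[0,0,0]},{"claw":100,"dp":[0,0,-0.03],"angular":[0,0,0]},{"claw":50,"dp":[0,0,-0.015],"angular":[0,0,0]}]'

```text
clock: 19.78
tcp_pos: [0.6017, -0.1241, 0.1971]
orientation: [0.003, 0.638, 0.77, 0.001]
wrist_force: [-0.3, -0.1, 0.2]
finger_gap: 0.0584
```

Run:
```python
from h import *
look('wrist','w6'); s=env.get_state(); print(s['finger_gap'])
box('w6',.6,-.124,.12,.022,.035); box('w6',.6,-.124,.12,.006,.04)
plan(.434,.113,.15,99)
```

```text
0.06563160722053275
w6 ctr [ 600.5 -124.9] size [ 17. 127.] dir 101.2 n 945 px [325. 180.] ztop 0.0291
w6 ctr [ 599.9 -126.1] size [ 56. 164.] dir 100.7 n 6101 px [324. 176.] ztop 0.028
  tcp [ 0.6028 -0.1245  0.1991] psi 100.8 tilt 0.58 shift [ 0.2651 -0.1218  0.0467] turn 1.8 t 19.8333
```

View pics/w6.png

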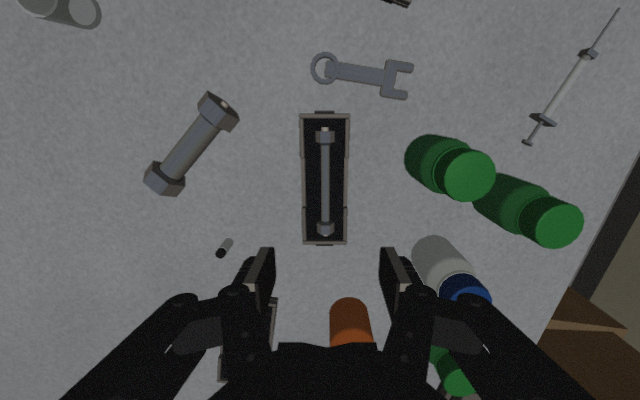

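The medium column lies centred and flat in its case at (325,180), and the bottles stand. Next is the short column.

play_rows --steps '[{"claw":60,"dp":[0.0133,-0.0061,0],"angular":[0,0,1.8]},{"claw":60,"dp":[0.0265,-0.0122,0],"angular":[0,0,0]},{"claw":60,"dp":[0.0265,-0.0122,0],"angular":[0,0,0]},{"claw":60,"dp":[0.0265,-0.0122,0],"angular":[0,0,0]},{"claw":60,"dp":[0.0265,-0.0122,0],"angular":[0,0,0]},{"claw":60,"dp":[0.0265,-0.0122,0],"angular":[0,0,0]},{"claw":60,"dp":[0.0265,-0.0122,0],"angular":[0,0,0]},{"claw":60,"dp":[0.0265,-0.0122,0],"angular":[0,0,0]}]'

```text
clock: 20.5
tcp_pos: [0.4774, 0.0592, 0.1919]
orientation: [0.0, 0.65, 0.76, 0.0]
wrist_force: [-0.2, 0.5, -0.5]
finger_gap: 0.0651
```

play_rows --steps '[{"claw":60,"dp":[0.0265,-0.0122,0],"angular":[0,0,0]},{"claw":60,"dp":[0.0265,-0.0122,0],"angular":[0,0,0]},{"claw":60,"dp":[0.0133,-0.0061,0.01],"angular":[0,0,0]},{"claw":60,"dp":[0,0,0.02],"angular":[0,0,0]},{"claw":60,"dp":[0,0,0.02],"angular":[0,0,0]},{"claw":60,"dp":[0,0,0],"angular":[0,0,0]},{"claw":60,"dp":[0,0,0],"angular":[0,0,0]},{"claw":60,"dp":[0,0,0],"angular":[0,0,0]}]'

```text
clock: 21.17
tcp_pos: [0.4384, 0.1188, 0.1424]
orientation: [0.0, 0.65, 0.76, 0.0]
wrist_force: [1.0, -0.3, 0.3]
finger_gap: 0.0653
```

Run:
```python
from h import *
look('wrist','w7')
x,y,a=box('w7',.434,.113,.06,.005,.03); plan(x,y,.012,a)
```

```text
w7 ctr [431.7 110.3] size [21. 78.] dir 100.1 n 1034 px [319. 200.] ztop 0.0192
  tcp [0.4389 0.1188 0.1427] psi 99.0 tilt 0.10 shift [-0.0073 -0.0086  0.1307] turn -1.1 t 21.2167
```

play_rows --steps '[{"claw":60,"dp":[-0.0067,-0.0081,0.01],"angular":[0,0,-0.9]},{"claw":60,"dp":[0,0,0.025],"angular":[0,0,0]},{"claw":60,"dp":[0,0,0.025],"angular":[0,0,0]},{"claw":60,"dp":[0,0,0.025],"angular":[0,0,0]},{"claw":60,"dp":[0,0,0.02],"angular":[0,0,0]},{"claw":60,"dp":[0,0,0.012],"angular":[0,0,0]},{"claw":60,"dp":[0,0,0.008],"angular":[0,0,0]},{"claw":90,"dp":[0,0,0.0057],"angular":[0,0,0]}]'

```text
clock: 21.88
tcp_pos: [0.4318, 0.1108, 0.0108]
orientation: [0.0, 0.644, 0.765, 0.0]
wrist_force: [1.1, 0.6, -0.2]
finger_gap: 0.0558
```

play_rows --steps '[{"claw":120,"dp":[0,0,0],"angular":[0,0,0]},{"claw":160,"dp":[0,0,0],"angular":[0,0,0]},{"claw":190,"dp":[0,0,0],"angular":[0,0,0]},{"claw":220,"dp":[0,0,0],"angular":[0,0,0]},{"claw":255,"dp":[0,0,0],"angular":[0,0,0]},{"claw":255,"dp":[0,0,0],"angular":[0,0,0]},{"claw":255,"dp":[0,0,0],"angular":[0,0,0]},{"claw":255,"dp":[0,0,0],"angular":[0,0,0]}]'

```text
clock: 22.55
tcp_pos: [0.4319, 0.1111, 0.0118]
orientation: [0.001, 0.644, 0.765, 0.001]
wrist_force: [-2.0, -0.0, 5.9]
finger_gap: 0.007
```

play_rows --steps '[{"claw":255,"dp":[0,0,0],"angular":[0,0,0]},{"claw":255,"dp":[0,0,-0.005],"angular":[0,0,0]},{"claw":255,"dp":[0,0,-0.01],"angular":[0,0,0]},{"claw":255,"dp":[0,0,-0.025],"angular":[0,0,0]},{"claw":255,"dp":[0,0,-0.03],"angular":[0,0,0]},{"claw":255,"dp":[0,0,-0.03],"angular":[0,0,0]},{"claw":255,"dp":[0,0,-0.03],"angular":[0,0,0]},{"claw":255,"dp":[0,0,0],"angular":[0,0,0]}]'

```text
clock: 23.22
tcp_pos: [0.4344, 0.1114, 0.1466]
orientation: [0.003, 0.643, 0.765, 0.003]
wrist_force: [1.1, 0.5, 0.3]
finger_gap: 0.0073
```

Run:
```python
from h import *
plan(.629,.129,.142,82.2)
```

```text
tcp [0.4344 0.1114 0.1466] psi 99.9 tilt 0.54 shift [-0.0161  0.1947  0.0064] turn 17.7 t 23.2167
```

play_rows --steps '[{"claw":255,"dp":[-0.001,0.0139,0],"angular":[0,0,0]},{"claw":255,"dp":[-0.0023,0.0278,0],"angular":[0,0,0]},{"claw":255,"dp":[-0.0023,0.0278,0],"angular":[0,0,0]},{"claw":255,"dp":[-0.0023,0.0278,0],"angular":[0,0,0]},{"claw":255,"dp":[-0.0023,0.0278,0],"angular":[0,0,0]},{"claw":255,"dp":[-0.0023,0.0278,0],"angular":[0,0,0]},{"claw":255,"dp":[-0.0023,0.0278,0],"angular":[0,0,0]},{"claw":255,"dp":[-0.0012,0.0139,0],"angular":[0,0,0]}]'

```text
clock: 23.88
tcp_pos: [0.6282, 0.1287, 0.1399]
orientation: [0.0, 0.644, 0.765, 0.0]
wrist_force: [-0.2, -0.5, -0.7]
finger_gap: 0.0071
```

play_rows --steps '[{"claw":255,"dp":[0,0,0],"angular":[0,0,5.9]},{"claw":255,"dp":[0,0,0],"angular":[0,0,5.9]},{"claw":255,"dp":[0,0,0],"angular":[0,0,5.9]},{"claw":255,"dp":[0,0,0],"angular":[0,0,0]},{"claw":255,"dp":[0,0,0],"angular":[0,0,0]},{"claw":255,"dp":[0,0,0],"angular":[0,0,0]},{"claw":255,"dp":[0,0,0],"angular":[0,0,0]},{"claw":255,"dp":[0,0,0],"angular":[0,0,0]}]'

```text
clock: 24.55
tcp_pos: [0.6254, 0.1287, 0.1408]
orientation: [0.0, 0.753, 0.658, 0.0]
wrist_force: [0.3, -0.1, -0.3]
finger_gap: 0.0071
```

Run:
```python
from h import *
look('wrist','w8'); s=env.get_state(); print(s['wrist_force'],s['finger_gap'])
box('w8',.629,.129,.08,.006,.019); plan(.629,.129,.022,82.2)
```

```text
[-0.48434282  0.2897667  -1.03966825] 0.007234695740287609
w8 ctr [629.  127.9] size [111.  56.] dir 82.9 n 3826 px [333. 178.] ztop 0.0158
  tcp [0.6254 0.1287 0.1409] psi 82.2 tilt 0.01 shift [0.0008 0.0035 0.1189] turn 0.0 t 24.6
```

View pics/w8.png

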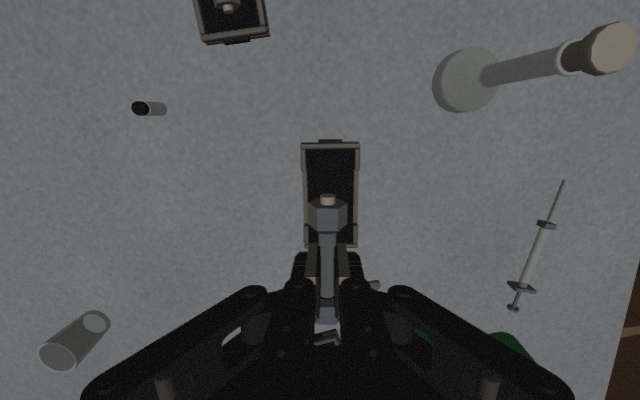

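The short column is over case_short at (330,195), and the flask is clear at top right. I lower it.

play_rows --steps '[{"claw":255,"dp":[0,0.0035,0.01],"angular":[0,0,-0.3]},{"claw":255,"dp":[0,0,0.025],"angular":[0,0,0]},{"claw":255,"dp":[0,0,0.025],"angular":[0,0,0]},{"claw":255,"dp":[0,0,0.025],"angular":[0,0,0]},{"claw":255,"dp":[0,0,0.015],"angular":[0,0,0]},{"claw":255,"dp":[0,0,0.008],"angular":[0,0,0]},{"claw":255,"dp":[0,0,0.005],"angular":[0,0,0]},{"claw":255,"dp":[0,0,0.002],"angular":[0,0,0]}]'

```text
clock: 25.27
tcp_pos: [0.6288, 0.1281, 0.025]
orientation: [-0.0, 0.752, 0.659, -0.0]
wrist_force: [-0.5, 0.5, -1.1]
finger_gap: 0.0073
```

play_rows --steps '[{"claw":255,"dp":[0,0,0.001],"angular":[0,0,0]},{"claw":255,"dp":[0,0,0.001],"angular":[0,0,0]},{"claw":255,"dp":[0,0,0.0005],"angular":[0,0,0]},{"claw":255,"dp":[0,0,0.0005],"angular":[0,0,0]},{"claw":255,"dp":[0,0,0.0005],"angular":[0,0,0]},{"claw":255,"dp":[0,0,0],"angular":[0,0,0]},{"claw":255,"dp":[0,0,0],"angular":[0,0,0]},{"claw":255,"dp":[0,0,0],"angular":[0,0,0]}]'

```text
clock: 25.93
tcp_pos: [0.629, 0.1282, 0.0224]
orientation: [0.0, 0.752, 0.659, 0.0]
wrist_force: [-0.2, 0.4, -0.3]
finger_gap: 0.007
```

play_rows --steps '[{"claw":255,"dp":[0,0,0.0004],"angular":[0,0,0]},{"claw":255,"dp":[0,0,0.0004],"angular":[0,0,0]},{"claw":255,"dp":[0,0,0],"angular":[0,0,0]},{"claw":255,"dp":[0,0,0],"angular":[0,0,0]},{"claw":255,"dp":[0,0,0],"angular":[0,0,0]},{"claw":255,"dp":[0,0,0],"angular":[0,0,0]},{"claw":255,"dp":[0,0,0],"angular":[0,0,0]},{"claw":255,"dp":[0,0,0],"angular":[0,0,0]}]'

```text
clock: 26.6
tcp_pos: [0.6291, 0.1282, 0.0218]
orientation: [0.0, 0.752, 0.659, 0.0]
wrist_force: [-2.3, 0.4, 5.2]
finger_gap: 0.0075
```

play_rows --steps '[{"claw":230,"dp":[0,0,0],"angular":[0,0,0]},{"claw":220,"dp":[0,0,0],"angular":[0,0,0]},{"claw":210,"dp":[0,0,0],"angular":[0,0,0]},{"claw":200,"dp":[0,0,0],"angular":[0,0,0]},{"claw":180,"dp":[0,0,0],"angular":[0,0,0]},{"claw":160,"dp":[0,0,0],"angular":[0,0,0]},{"claw":150,"dp":[0,0,0],"angular":[0,0,0]},{"claw":150,"dp":[0,0,0],"angular":[0,0,0]}]'

```text
clock: 27.27
tcp_pos: [0.6289, 0.1281, 0.0214]
orientation: [0.0, 0.752, 0.659, -0.0]
wrist_force: [-1.1, 0.8, 0.2]
finger_gap: 0.0348
```

play_rows --steps '[{"claw":150,"dp":[0,0,-0.005],"angular":[0,0,0]},{"claw":150,"dp":[0,0,-0.01],"angular":[0,0,0]},{"claw":150,"dp":[0,0,-0.02],"angular":[0,0,0]},{"claw":150,"dp":[0,0,-0.03],"angular":[0,0,0]},{"claw":150,"dp":[0,0,-0.03],"angular":[0,0,0]},{"claw":100,"dp":[0,0,-0.03],"angular":[0,0,0]},{"claw":50,"dp":[0,0,-0.03],"angular":[0,0,0]},{"claw":0,"dp":[0,0,-0.015],"angular":[0,0,0]}]'

```text
clock: 27.93
tcp_pos: [0.6305, 0.1283, 0.1973]
orientation: [0.002, 0.752, 0.659, 0.003]
wrist_force: [1.2, -0.1, 0.7]
finger_gap: 0.07
```

Run:
```python
from h import *
look('wrist','w9'); s=env.get_state(); print(s['finger_gap'])
box('w9',.629,.129,.08,.022,.035); box('w9',.629,.129,.08,.006,.04)
plan(.448,-.107,.15,57.5)
```

```text
0.07693189180487138
w9 ctr [629.3 127.2] size [77. 18.] dir 82.8 n 628 px [324. 185.] ztop 0.0292
w9 ctr [628.7 126.2] size [114.  56.] dir 82.9 n 4137 px [324. 181.] ztop 0.0282
  tcp [0.6316 0.1284 0.1994] psi 82.5 tilt 0.59 shift [-0.2575 -0.1517  0.0474] turn 25.0 t 27.9833
```

The short column is centred (77x18 box, top at 29 mm). Next is the thick column.

play_rows --steps '[{"claw":0,"dp":[-0.0129,-0.0076,0],"angular":[0,0,0]},{"claw":0,"dp":[-0.0257,-0.0152,0],"angular":[0,0,0]},{"claw":0,"dp":[-0.0257,-0.0152,0],"angular":[0,0,0]},{"claw":0,"dp":[-0.0257,-0.0152,0],"angular":[0,0,0]},{"claw":0,"dp":[-0.0257,-0.0152,0],"angular":[0,0,0]},{"claw":0,"dp":[-0.0257,-0.0152,0],"angular":[0,0,0]},{"claw":0,"dp":[-0.0257,-0.0152,0],"angular":[0,0,0]},{"claw":0,"dp":[-0.0257,-0.0152,0],"angular":[0,0,0]}]'

```text
clock: 28.65
tcp_pos: [0.4896, -0.0489, 0.1919]
orientation: [0.0, 0.752, 0.659, 0.0]
wrist_force: [-0.1, 0.3, 0.1]
finger_gap: 0.0854
```

play_rows --steps '[{"claw":0,"dp":[-0.0257,-0.0152,0],"angular":[0,0,0]},{"claw":0,"dp":[-0.0257,-0.0152,0],"angular":[0,0,0]},{"claw":0,"dp":[-0.0129,-0.0076,0],"angular":[0,0,0]},{"claw":0,"dp":[0,0,0.01],"angular":[0,0,6.25]},{"claw":0,"dp":[0,0,0.01],"angular":[0,0,6.25]},{"claw":0,"dp":[0,0,0.01],"angular":[0,0,6.25]},{"claw":0,"dp":[0,0,0],"angular":[0,0,6.25]},{"claw":0,"dp":[0,0,0],"angular":[0,0,0]}]'

```text
clock: 29.32
tcp_pos: [0.444, -0.1067, 0.1613]
orientation: [-0.0, 0.878, 0.48, -0.0]
wrist_force: [0.7, 0.1, 0.2]
finger_gap: 0.0854
```

Run:
```python
from h import *
look('wrist','w10')
x,y,a=box('w10',.448,-.107,.08,.005,.045); plan(x,y,.015,a)
```

```text
w10 ctr [ 447.4 -108.5] size [124.  44.] dir 56.7 n 3735 px [330. 192.] ztop 0.0391
  tcp [ 0.4444 -0.1068  0.1617] psi 57.6 tilt 0.00 shift [1.000e-04 3.500e-03 1.467e-01] turn 0.9 t 29.3667
```

View pics/w10.png

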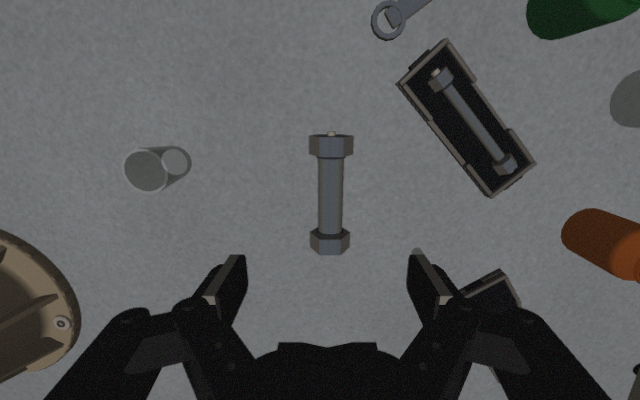

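The thick column is centred between the jaws at (330,192). I descend and grip.

play_rows --force 75 --steps '[{"claw":0,"dp":[0,0.0035,0.015],"angular":[0,0,0.6]},{"claw":0,"dp":[0,0,0.027],"angular":[0,0,0]},{"claw":0,"dp":[0,0,0.027],"angular":[0,0,0]},{"claw":0,"dp":[0,0,0.027],"angular":[0,0,0]},{"claw":0,"dp":[0,0,0.025],"angular":[0,0,0]},{"claw":0,"dp":[0,0,0.013],"angular":[0,0,0]},{"claw":0,"dp":[0,0,0.008],"angular":[0,0,0]},{"claw":30,"dp":[0,0,0.0045],"angular":[0,0,0]}]'

```text
clock: 30.03
tcp_pos: [0.4474, -0.1086, 0.0144]
orientation: [-0.0, 0.879, 0.477, -0.0]
wrist_force: [-1.3, -0.2, -0.5]
finger_gap: 0.0762
```

play_rows --steps '[{"claw":60,"dp":[0,0,0],"angular":[0,0,0]},{"claw":100,"dp":[0,0,0],"angular":[0,0,0]},{"claw":140,"dp":[0,0,0],"angular":[0,0,0]},{"claw":180,"dp":[0,0,0],"angular":[0,0,0]},{"claw":255,"dp":[0,0,0],"angular":[0,0,0]},{"claw":255,"dp":[0,0,0],"angular":[0,0,0]},{"claw":255,"dp":[0,0,0],"angular":[0,0,0]},{"claw":255,"dp":[0,0,0],"angular":[0,0,0]}]'

```text
clock: 30.7
tcp_pos: [0.4481, -0.1089, 0.0162]
orientation: [0.001, 0.879, 0.476, 0.001]
wrist_force: [-1.6, 0.7, 6.4]
finger_gap: 0.0237
```

play_rows --steps '[{"claw":255,"dp":[0,0,0],"angular":[0,0,0]},{"claw":255,"dp":[0,0,-0.005],"angular":[0,0,0]},{"claw":255,"dp":[0,0,-0.01],"angular":[0,0,0]},{"claw":255,"dp":[0,0,-0.02],"angular":[0,0,0]},{"claw":255,"dp":[0,0,-0.03],"angular":[0,0,0]},{"claw":255,"dp":[0,0,-0.03],"angular":[0,0,0]},{"claw":255,"dp":[0,0,-0.03],"angular":[0,0,0]},{"claw":255,"dp":[0,0,-0.03],"angular":[0,0,0]}]'

```text
clock: 31.37
tcp_pos: [0.4467, -0.1084, 0.1714]
orientation: [-0.0, 0.879, 0.476, -0.0]
wrist_force: [1.4, -0.7, -3.7]
finger_gap: 0.0236
```

Run:
```python
from h import *
plan(.536,-.374,.17,90)
```

```text
tcp [ 0.4467 -0.1084  0.1714] psi 56.9 tilt 0.05 shift [-0.1737  0.2199  0.0013] turn -33.1 t 31.3667
```

play_rows --steps '[{"claw":255,"dp":[-0.0087,0.011,0],"angular":[0,0,0]},{"claw":255,"dp":[-0.0174,0.022,0],"angular":[0,0,0]},{"claw":255,"dp":[-0.0174,0.022,0],"angular":[0,0,0]},{"claw":255,"dp":[-0.0174,0.022,0],"angular":[0,0,0]},{"claw":255,"dp":[-0.0174,0.022,0],"angular":[0,0,0]},{"claw":255,"dp":[-0.0174,0.022,0],"angular":[0,0,0]},{"claw":255,"dp":[-0.0174,0.022,0],"angular":[0,0,0]},{"claw":255,"dp":[-0.0174,0.022,0],"angular":[0,0,0]}]'

```text
clock: 32.03
tcp_pos: [0.5141, -0.3096, 0.1687]
orientation: [-0.001, 0.879, 0.476, -0.0]
wrist_force: [0.0, -0.0, -3.1]
finger_gap: 0.0238
```

play_rows --steps '[{"claw":255,"dp":[-0.0174,0.022,0],"angular":[0,0,0]},{"claw":255,"dp":[-0.0174,0.022,0],"angular":[0,0,0]},{"claw":255,"dp":[-0.0087,0.011,0],"angular":[0,0,0]},{"claw":255,"dp":[0,0,0],"angular":[0,0,-6.6]},{"claw":255,"dp":[0,0,0],"angular":[0,0,-6.6]},{"claw":255,"dp":[0,0,0],"angular":[0,0,-6.6]},{"claw":255,"dp":[0,0,0],"angular":[0,0,-6.6]},{"claw":255,"dp":[0,0,0],"angular":[0,0,-6.6]}]'

```text
clock: 32.7
tcp_pos: [0.536, -0.3748, 0.1683]
orientation: [-0.001, 0.706, 0.708, -0.0]
wrist_force: [0.1, -0.1, -4.0]
finger_gap: 0.0234
```

play_rows --steps '[{"claw":255,"dp":[0,0,0],"angular":[0,0,0]},{"claw":255,"dp":[0,0,0],"angular":[0,0,0]},{"claw":255,"dp":[0,0,0],"angular":[0,0,0]},{"claw":255,"dp":[0,0,0],"angular":[0,0,0]},{"claw":255,"dp":[0,0,0],"angular":[0,0,0]},{"claw":255,"dp":[0,0,0],"angular":[0,0,0]},{"claw":255,"dp":[0,0,0],"angular":[0,0,0]},{"claw":255,"dp":[0,0,0],"angular":[0,0,0]}]'

```text
clock: 33.37
tcp_pos: [0.5367, -0.3746, 0.1701]
orientation: [0.0, 0.708, 0.706, -0.0]
wrist_force: [-0.5, -0.8, -3.6]
finger_gap: 0.0234
```

Run:
```python
from h import *
look('wrist','w11')
box('w11',.536,-.374,.12,.006,.019); plan(.536,-.374,.026,90)
print('from w1:'); box('w1',.536,-.374,.12,.006,.019); box('w6',.536,-.374,.12,.006,.019)
```

```text
w11 ctr [ 529.2 -321.1] size [76. 38.] dir 2.4 n 2409 px [318. 137.] ztop 0.0159
  tcp [ 0.5367 -0.3746  0.1701] psi 89.9 tilt 0.01 shift [ 0.0006 -0.0008  0.1441] turn -0.1 t 33.4167
from w1:
w1 ctr [ 530.2 -365.4] size [ 77. 127.] dir 91.6 n 4409 px [445. 227.] ztop 0.0155
w6 ctr [ 561.1 -346.3] size [16. 85.] dir 91.7 n 364 px [270. 319.] ztop 0.0164
```

View pics/w11.png

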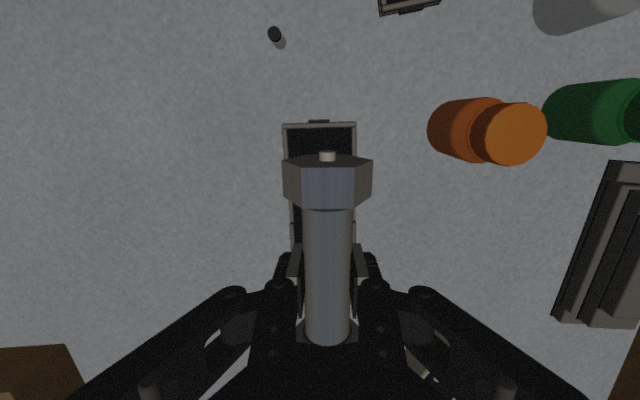

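The case was clipped by my search box in the scene measurement, so I re-measure before lowering.

Run:
```python
from h import *
for t in['scene0','side0']:
    im,P=cloud(t); m=(P[...,2]>.006)&(P[...,2]<.019)&(P[...,0]>.45)&(P[...,0]<.62)&(P[...,1]<-.24)&(P[...,1]>-.5)
    n,l,st,ce=cv2.connectedComponentsWithStats(m.astype(np.uint8)); q=P[l==1+st[1:,4].argmax()]
    print(t,q.min(0).round(3),q.max(0).round(3),cv2.minAreaRect((q[:,:2]*1000).astype(np.float32)))
    c=q[(q[:,0]<.51)]; print('near long edge slope', np.polyfit(c[:,1],c[:,0],1) if len(c)>5 else 0)
plan(.531,-.382,.026,92)
```

```text
scene0 [ 0.49  -0.465  0.006] [ 0.572 -0.3    0.016] ((531.1803588867188, -382.39385986328125), (80.6176528930664, 165.55455017089844), 1.4287201166152954)
near long edge slope [-0.01336666  0.49607901]
side0 [ 0.492 -0.467  0.006] [ 0.572 -0.299  0.018] ((532.0657348632812, -382.9573059082031), (76.16093444824219, 168.01942443847656), 1.257041096687317)
near long edge slope [-0.00921846  0.49849817]
  tcp [ 0.5367 -0.3746  0.1701] psi 89.9 tilt 0.01 shift [-0.0074 -0.0057  0.1441] turn -2.1 t 33.4167
```

play_rows --steps '[{"claw":255,"dp":[-0.0074,-0.0057,0.02],"angular":[0,0,-1.6]},{"claw":255,"dp":[0,0,0.027],"angular":[0,0,0]},{"claw":255,"dp":[0,0,0.027],"angular":[0,0,0]},{"claw":255,"dp":[0,0,0.027],"angular":[0,0,0]},{"claw":255,"dp":[0,0,0.018],"angular":[0,0,0]},{"claw":255,"dp":[0,0,0.01],"angular":[0,0,0]},{"claw":255,"dp":[0,0,0.006],"angular":[0,0,0]},{"claw":255,"dp":[0,0,0.003],"angular":[0,0,0]}]'

```text
clock: 34.08
tcp_pos: [0.531, -0.382, 0.0316]
orientation: [-0.0, 0.698, 0.716, -0.0]
wrist_force: [1.3, -0.4, -3.2]
finger_gap: 0.0232
```

play_rows --steps '[{"claw":255,"dp":[0,0,0.001],"angular":[0,0,0]},{"claw":255,"dp":[0,0,0.001],"angular":[0,0,0]},{"claw":255,"dp":[0,0,0.001],"angular":[0,0,0]},{"claw":255,"dp":[0,0,0.0005],"angular":[0,0,0]},{"claw":255,"dp":[0,0,0.0005],"angular":[0,0,0]},{"claw":255,"dp":[0,0,0],"angular":[0,0,0]},{"claw":255,"dp":[0,0,0],"angular":[0,0,0]},{"claw":255,"dp":[0,0,0],"angular":[0,0,0]}]'

```text
clock: 34.75
tcp_pos: [0.531, -0.3821, 0.0282]
orientation: [0.0, 0.698, 0.716, -0.0]
wrist_force: [-0.7, -0.4, -4.1]
finger_gap: 0.0236
```

play_rows --steps '[{"claw":255,"dp":[0,0,0.0005],"angular":[0,0,0]},{"claw":255,"dp":[0,0,0.0005],"angular":[0,0,0]},{"claw":255,"dp":[0,0,0.0005],"angular":[0,0,0]},{"claw":255,"dp":[0,0,0],"angular":[0,0,0]},{"claw":255,"dp":[0,0,0],"angular":[0,0,0]},{"claw":255,"dp":[0,0,0],"angular":[0,0,0]},{"claw":255,"dp":[0,0,0],"angular":[0,0,0]},{"claw":255,"dp":[0,0,0],"angular":[0,0,0]}]'

```text
clock: 35.42
tcp_pos: [0.531, -0.382, 0.0265]
orientation: [0.0, 0.698, 0.716, -0.0]
wrist_force: [-0.3, -0.4, -4.1]
finger_gap: 0.0236
```

play_rows --steps '[{"claw":255,"dp":[0,0,0.0005],"angular":[0,0,0]},{"claw":255,"dp":[0,0,0],"angular":[0,0,0]},{"claw":255,"dp":[0,0,0],"angular":[0,0,0]},{"claw":255,"dp":[0,0,0],"angular":[0,0,0]},{"claw":255,"dp":[0,0,0],"angular":[0,0,0]},{"claw":255,"dp":[0,0,0],"angular":[0,0,0]},{"claw":255,"dp":[0,0,0],"angular":[0,0,0]},{"claw":255,"dp":[0,0,0],"angular":[0,0,0]}]'

```text
clock: 36.08
tcp_pos: [0.531, -0.3821, 0.0263]
orientation: [0.0, 0.698, 0.716, -0.0]
wrist_force: [-1.9, 2.2, 2.5]
finger_gap: 0.0236
```

play_rows --steps '[{"claw":190,"dp":[0,0,0],"angular":[0,0,0]},{"claw":180,"dp":[0,0,0],"angular":[0,0,0]},{"claw":170,"dp":[0,0,0],"angular":[0,0,0]},{"claw":160,"dp":[0,0,0],"angular":[0,0,0]},{"claw":145,"dp":[0,0,0],"angular":[0,0,0]},{"claw":125,"dp":[0,0,0],"angular":[0,0,0]},{"claw":120,"dp":[0,0,0],"angular":[0,0,0]},{"claw":120,"dp":[0,0,0],"angular":[0,0,0]}]'

```text
clock: 36.75
tcp_pos: [0.5311, -0.3821, 0.026]
orientation: [0.0, 0.698, 0.716, -0.0]
wrist_force: [-0.2, -0.3, 0.1]
finger_gap: 0.0454
```

play_rows --steps '[{"claw":120,"dp":[0,0,-0.005],"angular":[0,0,0]},{"claw":120,"dp":[0,0,-0.01],"angular":[0,0,0]},{"claw":120,"dp":[0,0,-0.02],"angular":[0,0,0]},{"claw":120,"dp":[0,0,-0.03],"angular":[0,0,0]},{"claw":120,"dp":[0,0,-0.03],"angular":[0,0,0]},{"claw":80,"dp":[0,0,-0.03],"angular":[0,0,0]},{"claw":40,"dp":[0,0,-0.03],"angular":[0,0,0]},{"claw":0,"dp":[0,0,-0.03],"angular":[0,0,0]}]'

```text
clock: 37.42
tcp_pos: [0.5309, -0.3819, 0.2139]
orientation: [0.001, 0.698, 0.716, -0.0]
wrist_force: [1.0, 0.1, -0.3]
finger_gap: 0.0789
```

play_rows --steps '[{"claw":0,"dp":[0,0,-0.03],"angular":[0,0,0]},{"claw":0,"dp":[0,0,-0.01],"angular":[0,0,0]},{"claw":0,"dp":[0,0,0],"angular":[0,0,0]},{"claw":0,"dp":[0,0,0],"angular":[0,0,0]},{"claw":0,"dp":[0,0,0],"angular":[0,0,0]},{"claw":0,"dp":[0,0,0],"angular":[0,0,0]},{"claw":0,"dp":[0,0,0],"angular":[0,0,0]},{"claw":0,"dp":[0,0,0],"angular":[0,0,0]}]'

```text
clock: 38.08
tcp_pos: [0.5306, -0.3816, 0.2495]
orientation: [-0.001, 0.698, 0.716, -0.0]
wrist_force: [-0.3, -0.4, -0.2]
finger_gap: 0.0855
```

Run:
```python
from h import *
look('wrist','w12'); look('scene','sc3'); s=env.get_state(); print(s['finger_gap'],s['wrist_force'],s['clock'])
box('w12',.531,-.382,.12,.022,.055); box('w12',.531,-.382,.12,.006,.055)
for n,x,y,r in [('L',.569,.382,.13),('M',.6,-.124,.1),('S',.629,.128,.07),('T',.531,-.382,.1)]:
    print(n); box('sc3',x,y,r,.021,.055)
im=cv2.imread('pics/w12.png'); cv2.imwrite('pics/v12.png',cv2.resize(np.vstack([cv2.imread('pics/sc3.png'),im]),(480,600)))
```

```text
0.0853966048388255 [ 0.25024759  0.61286072 -0.6587955 ] 38.1833
w12 ctr [ 530.6 -382.8] size [ 44. 124.] dir 91.8 n 2356 px [327. 177.] ztop 0.049
w12 ctr [ 530.6 -384.8] size [ 76. 163.] dir 91.5 n 6304 px [327. 170.] ztop 0.0486
L
sc3 ctr [573.1 339.3] size [93. 14.] dir 86.4 n 95 px [465. 197.] ztop 0.0277
M
sc3 ctr [ 601.7 -121.8] size [ 16. 126.] dir 101.8 n 162 px [268. 218.] ztop 0.0281
S
sc3 ctr [632.4 148.5] size [33. 15.] dir 71.9 n 60 px [396. 220.] ztop 0.0284
T
sc3 ctr [ 531.6 -380.8] size [ 45. 126.] dir 90.7 n 762 px [153. 201.] ztop 0.0476
```

View pics/v12.png

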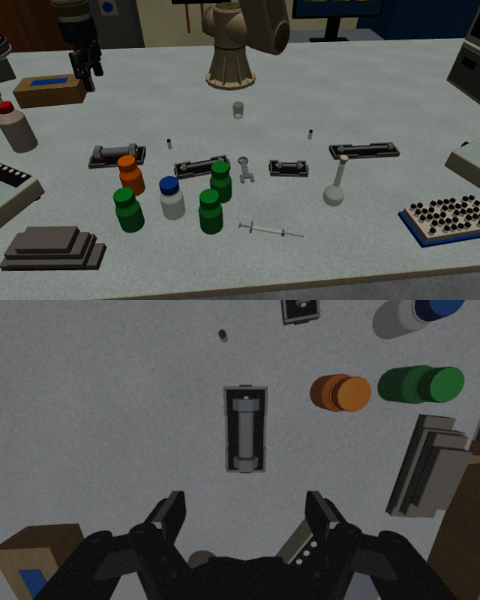

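The final views show all four columns in their cases, with the flask and bottles upright and the gripper clear. I hand in.

```bash
python3 -c "
from workcell import env
print(env.hand_in(), env.get_state()['clock'])"
```

```text
the job is handed in; nothing more can be done
the job is handed in; nothing more can be done
```

All four columns are in their own cases, and I handed the job in at about 38 s on the robot's clock, against the 112 s limit. Each was lowered until the wrist sensor registered contact (about 6 N), then released slowly.

- **Placement:** Close views after each release put every column within about 2 mm of its case's centre and within 1° of its direction. The tops read about 29 mm (49 mm for the thick one), as they should when lying flat on the foam.
- **Surroundings:** The last scene picture shows the flask, the reagent bottle and the look-alikes all standing, and the open gripper clear of everything at 0.25 m.
- **Readings that disagreed:**
  - In that last scene picture, my automatic measurement of the long and short columns caught only part of each. For those two I rely on their earlier close views and the picture itself.
  - The first measurement of the thick case was cut off by my search box. I caught this and corrected it by about 9 mm before lowering.
  - The finger gap read about 7 mm on the 10 mm tubes and 24 mm on the 26 mm one. The holds were secure regardless.

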